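# Load the sleeve that matches the pattern into the spray guard and shut its door

### The job

The orange sleeve standing on the white plate is the pattern for the next one to be painted. Pick the bare steel sleeve of the same size from the plywood board, stand it upright in the middle of the round stand inside the spray guard without dropping it, then push the guard's yellow door shut until its catch holds it. Leave all the other sleeves where they are.

Things in the scene. Friction and masses are not known exactly. Their poses are not given: they have to be found in the camera images.
- bare_short: bare steel sleeve (open tube) standing upright on the plywood parts board, 34 mm outside diameter, 24 mm bore, 36 mm long; origin at the centre of its lower end, z along its axis. Grip it from outside.
- bare_mid: bare steel sleeve (open tube) standing upright on the plywood parts board, 34 mm outside diameter, 24 mm bore, 48 mm long; origin at the centre of its lower end, z along its axis. Grip it from outside.
- bare_long: bare steel sleeve (open tube) standing upright on the plywood parts board, 34 mm outside diameter, 24 mm bore, 60 mm long; origin at the centre of its lower end, z along its axis. Grip it from outside.
- bare_wide: bare steel sleeve standing on the parts board, 48 mm long but fatter: 46 mm outside diameter, never the right one; origin at the centre of its lower end
- painted_short: finished bright-orange sleeve, standing upright, 34 mm outside diameter, 36 mm long; origin at the centre of its lower end. One of the three painted sleeves (a different one each time) stands on the white pattern plate, the other two on the dark wooden drying board
- painted_mid: finished bright-orange sleeve, standing upright, 34 mm outside diameter, 48 mm long; origin at the centre of its lower end. One of the three painted sleeves (a different one each time) stands on the white pattern plate, the other two on the dark wooden drying board
- painted_long: finished bright-orange sleeve, standing upright, 34 mm outside diameter, 60 mm long; origin at the centre of its lower end. One of the three painted sleeves (a different one each time) stands on the white pattern plate, the other two on the dark wooden drying board
- pattern_spot (a point): centre of the upper face of the white square pattern plate (90 mm square, 6 mm thick, fixed), z up; the pattern sleeve stands within 15 mm of it
- parts_board: square plywood board lying on the bench, fixed, 240 mm square, 6 mm thick; origin at the centre of its underside. The four bare sleeves stand on it about 110 mm apart (at least 80 mm between axes), in any order
- guard: spray guard, fixed: a grey sheet-steel box open at the top, inside 220 x 220 mm, walls 6 mm thick and 120 mm high, origin at the centre of its underside on the bench. Its front (own -x side) is closed by a hinged door; it stands to the robot's right with the front facing roughly to the robot's left (+y). A round stand is fixed in its middle
- stand_top (a point): centre of the upper face of the round steel stand inside the guard: disc 64 mm across with a dark 33 mm spot in its middle, face 50 mm above the bench; z up, axes as the guard's
- guard_door (a joint): the guard's yellow door, rad: 0 shut, up to 1.5 open, starts 0.6 to 1.05. Upright hinge at the corner nearer the robot; panel 12 mm thick, 214 mm wide, 5 to 119 mm above the bench. Swings with slight friction, coasts a little, stays where it stops. A sprung ball catch stops it at about 0.06 rad; 4 to 6 N at the push point takes it past; from about 0.03 rad the catch draws it to 0 and holds it
- door_push (a point): point on the outside face of the door, 150 mm from the hinge line, 100 mm above the bench; moves with the door: x points through the door into the guard (the closing direction), y along the door away from the hinge, z up
- door_hinge (a point): point on the door's upright hinge axis, 100 mm above the bench, in the middle of the door's thickness (the outside face lies 6 mm to its -x); axes turn with the door as for door_push. Seen from above the door closes clockwise
Mind the look-alikes: they are no part of the job. Leave any blue look-alike of the painted_long alone. Leave any blue look-alike of the painted_short alone.

How it is judged (in metres and radians):
On the way, in this order (a step that is already met when the one before it is completed fails the run):
1. the bare sleeve that matches the pattern stands upright, released, in the middle of the stand while the door is still open (((horizontal distance between painted_short and pattern_spot below 0.035 m and horizontal distance between bare_short and stand_top below 0.014 m and z of bare_short in the frame of stand_top between -0.005 and 0.005 m and angle between bare_short's own z axis and vertical below 0.1 rad and linear speed of bare_short below 0.03 m/s and contact force between the fingers and bare_short below 0.1 N) or (horizontal distance between painted_mid and pattern_spot below 0.035 m and horizontal distance between bare_mid and stand_top below 0.014 m and z of bare_mid in the frame of stand_top between -0.005 and 0.005 m and angle between bare_mid's own z axis and vertical below 0.1 rad and linear speed of bare_mid below 0.03 m/s and contact force between the fingers and bare_mid below 0.1 N) or (horizontal distance between painted_long and pattern_spot below 0.035 m and horizontal distance between bare_long and stand_top below 0.014 m and z of bare_long in the frame of stand_top between -0.005 and 0.005 m and angle between bare_long's own z axis and vertical below 0.1 rad and linear speed of bare_long below 0.03 m/s and contact force between the fingers and bare_long below 0.1 N)) and value of joint guard_door above 0.1 rad), for 0.2 s.
2. the guard door is shut and held by its catch (value of joint guard_door below 0.03 rad), for 0.2 s.
At the end, for the whole second after the job is handed in: The bare sleeve of the same length as the painted one on the pattern plate stands upright (within 0.1 rad), released and at rest on the stand, its axis within 14 mm of the stand's centre, and the door is shut on its catch (under 0.03 rad) and still (((horizontal distance between painted_short and pattern_spot below 0.035 m and horizontal distance between bare_short and stand_top below 0.014 m and z of bare_short in the frame of stand_top between -0.005 and 0.005 m and angle between bare_short's own z axis and vertical below 0.1 rad and linear speed of bare_short below 0.03 m/s and contact force between the fingers and bare_short below 0.1 N) or (horizontal distance between painted_mid and pattern_spot below 0.035 m and horizontal distance between bare_mid and stand_top below 0.014 m and z of bare_mid in the frame of stand_top between -0.005 and 0.005 m and angle between bare_mid's own z axis and vertical below 0.1 rad and linear speed of bare_mid below 0.03 m/s and contact force between the fingers and bare_mid below 0.1 N) or (horizontal distance between painted_long and pattern_spot below 0.035 m and horizontal distance between bare_long and stand_top below 0.014 m and z of bare_long in the frame of stand_top between -0.005 and 0.005 m and angle between bare_long's own z axis and vertical below 0.1 rad and linear speed of bare_long below 0.03 m/s and contact force between the fingers and bare_long below 0.1 N)) and value of joint guard_door below 0.03 rad and velocity of joint guard_door between -0.05 and 0.05 rad/s); the robot touches nothing.
It fails at once if a painted sleeve is moved (more than 20 mm) (distance of any of painted_short, painted_mid, painted_long from where it was at the start of the episode above 0.02 m).
It fails at once if a bare sleeve other than the matching one is moved (more than 30 mm) (distance of bare_wide from where it was at the start of the episode above 0.03 m or (horizontal distance between painted_short and pattern_spot below 0.035 m and distance of bare_mid from where it was at the start of the episode above 0.03 m) or (horizontal distance between painted_short and pattern_spot below 0.035 m and distance of bare_long from where it was at the start of the episode above 0.03 m) or (horizontal distance between painted_mid and pattern_spot below 0.035 m and distance of bare_short from where it was at the start of the episode above 0.03 m) or (horizontal distance between painted_mid and pattern_spot below 0.035 m and distance of bare_long from where it was at the start of the episode above 0.03 m) or (horizontal distance between painted_long and pattern_spot below 0.035 m and distance of bare_short from where it was at the start of the episode above 0.03 m) or (horizontal distance between painted_long and pattern_spot below 0.035 m and distance of bare_mid from where it was at the start of the episode above 0.03 m)).
It fails at once if a bare sleeve is dropped or knocked over (moves faster than 0.5 m/s while the fingers do not touch it) ((linear speed of bare_short above 0.5 m/s and contact force between the fingers and bare_short below 0.02 N) or (linear speed of bare_mid above 0.5 m/s and contact force between the fingers and bare_mid below 0.02 N) or (linear speed of bare_long above 0.5 m/s and contact force between the fingers and bare_long below 0.02 N)).
It also fails if it takes over 54 s, if anything falls off the work surface, if the arm or the gripper's body presses on something with over 40 N, if the wrist force passes 120 N, or if a joint passes its speed limit or range.

### The arm

A 6-joint arm with a two-finger parallel gripper is mounted at the origin on the work surface. World frame = base frame: x ahead of the robot, y to its left, z up, the work surface at z = 0. Lengths are in mm, angles in rad, forces in N, time in s.
With the tool pointing down it reaches from about 350 to 875 mm from the base axis. Payload 4.2 kg.
Tool frame: the origin (TCP) lies midway between the tips of the shut fingers; the grasp point (between the pads) lies 19 mm behind it; z points along the fingers, y is the line along which they close (so a half turn about z gives the same grasp; the last joint's range is limited). The gripper opens to 85 mm and grips with 20 to 120 N. Pads are 22 mm wide; open, the fingers measure 114 mm over their backs; the gripper's body (76 mm by 85 mm) begins 54 mm behind the grasp point. The pads swing forward as they close: fully open they stand 13 mm farther back than shut.
Start: joints at [1.571, 0.385, 0.008, 0, -1.194, -0.259], TCP at [159.919, 604.173, 197.412] pointing down, gripper open.
Joint ranges: [-3.14, 3.14], [-1.21, 2.06], [-1.07, 1.41], [-3.16, 2.05], [-2.99, -0.16], [-3.1, 3.1]. Speed limits (rad/s): [2.79, 2.79, 3.14, 3.14, 3.14, 3.14].

### API

Orientations are given as a unit quaternion [x, y, z, w].
In Python, from bench import arm gives the robot as it stands.
- The arm moves only by the tool send_rows, never from a script. Its argument "targets" is a list of rows, each an object of numbers: "gripper": the gripper command: -1 is fully open, 1 is shut, values between are in proportion; "x", "y", "z": the shift along the tool's x, y, z in cm; "ax", "ay", "az": the turn, a rotation vector about the tool's x, y, z in degrees. A call has 1 to 5 rows; each row shifts and turns the commanded pose from where the row before left it, along the tool's axes as they then stand; what a row does not reach is not made up. A row lasts 1/12 s, in which the tool goes at most 41.7 mm and 7.16 degrees, less where a joint would pass 70% of its speed; a pose out of reach is approached as far as the arm can. A call is refused whole if a number of a shift passes 4.17 or a number of a turn 7.16, either way. A call with a gripper value outside its range is refused whole. The fingers move at their own pace and stop on an object; the grip force is fixed at half the most. Time passes only in rows, so rows that do not move let the fingers close. It gives the time, the measured TCP pose, the force, the opening and the grip force at its end, in the units of the state.
- arm.read_state(): the state, without advancing time (a new reading comes with each control period).
- arm.get_image(name): name is "side" or "top"; returns (picture, depth): 420x560x3 uint8, red, green, blue; 420x560 float32, mm along the optical axis (not along the pixel's ray), 0 where there is no reading.
- arm.camera_model(name): a dict with "fx", "fy", "cx", "cy" (pixels), "cam_to_world" (4x4, takes a point from camera to world coordinates). Camera axes: x right, y down, z forward; pixel columns grow to the right and rows downward; lengths in mm; the calibration is good to about 2 mm. A picture is of the moment at which its call begins. camera_model takes no time and is no camera call.
- arm.job_done(): hands the job in; it is judged then, once.
Trained networks look in the newest picture that a camera, given by its name, has taken for a name from the list of things; names that differ only in an ending like _2 or _b are one class to them, and where a whole thing is asked for, a point or a joint stands for the part that bears it (a point fixed in the world has none). Each returns a list of dicts, best first, with "score" (0 to 1); they miss things now and then, are a little off and sometimes report something else, mostly with a low value. They report only what shows in the picture. A call takes as long as a camera call. They do not tell look-alikes from the thing itself.
- arm.boxes_of(camera, thing): "rect" ([left, top, width, height] in pixels, round what is visible of it).
The state is a dict: "clock": time; "joints": joint angles; "joint_vel": joint speeds; "joint_efforts": joint torques, N m; "position": TCP position; "ee_rot": TCP orientation; "contact_force": force on the tool from outside, world axes, zero at the start; "wrist_torque": the same for the moment, N m; "gripper_width": finger opening in mm; "grasp_force": force on a finger pad.
Only numpy, scipy, OpenCV 4.12 (cv2) and the standard library are available. Lean on these libraries where they do the work, as an engineer would, in place of code of your own. Each camera call takes 0.05 s, during which the arm holds its last target. There are 200 camera calls.

## Working session

There is one attempt and no reset: what is moved stays moved. The work goes in short steps, Python scripts to look and compute and a tool call to move; the robot and the scene stay as the last step left them, time stands still between calls to the robot, and variables do not carry over. Pictures are saved under pics/ and viewed, at most 10 in all, crops included, and the job is handed in when it is done.

Besides the shell and the picture viewer there is one more tool, called after ">>>" in YAML: its name, and indented under it one key for each argument. send_rows: Moves the arm, as the interface text tells. Its arguments: {"type":"object","properties":{"targets":{"type":"array"}},"required":["targets"]}

```bash
mkdir -p pics; cat > h.py <<'E'
import numpy as np, cv2
from bench import arm
def cloud(name,save=None):
    im,d=arm.get_image(name); m=arm.camera_model(name)
    v,u=np.mgrid[:d.shape[0],:d.shape[1]]
    P=np.stack([(u-m['cx'])/m['fx']*d,(v-m['cy'])/m['fy']*d,d,np.ones_like(d)],-1)@np.array(m['cam_to_world']).T
    P=P[...,:3]; P[d==0]=np.nan
    if save: cv2.imwrite(save,im[...,::-1])
    return im,P
E
python3 - <<'E'
from h import *
for c in('top','side'):
    im,P=cloud(c,f'pics/{c}1.png'); np.save(c,P)
    for t in ['bare_short','bare_mid','bare_long','bare_wide','painted_short','painted_mid','painted_long','guard','guard_door','parts_board','stand_top','pattern_spot']:
        print(c,t,[([int(x) for x in b['rect']],round(b['score'],2)) for b in arm.boxes_of(c,t)[:4]])
s=arm.read_state();print(s)
E
```

```text
top bare_short [([171, 222, 19, 17], 0.6), ([150, 202, 104, 103], 0.6), ([222, 267, 13, 20], 0.27)]
top bare_mid [([222, 268, 11, 18], 0.49)]
top bare_long [([168, 269, 21, 15], 0.69)]
top bare_wide [([212, 227, 24, 18], 0.8)]
top painted_short [([311, 126, 12, 14], 0.69), ([355, 130, 16, 17], 0.47)]
top painted_mid [([230, 133, 15, 18], 0.59)]
top painted_long [([181, 132, 22, 18], 0.78), ([131, 126, 26, 20], 0.61)]
top guard [([293, 155, 183, 116], 0.9)]
top guard_door [([293, 190, 73, 78], 0.83), ([220, 271, 14, 15], 0.59)]
top parts_board [([148, 202, 108, 106], 0.7)]
top stand_top [([293, 154, 185, 114], 0.7)]
top pattern_spot [([295, 113, 43, 42], 0.7), ([309, 122, 14, 20], 0.17)]
side bare_short [([224, 331, 21, 29], 0.89)]
side bare_mid [([308, 309, 22, 29], 0.69)]
side bare_long [([274, 352, 21, 35], 0.68)]
side bare_wide [([255, 288, 23, 33], 0.6), ([223, 334, 22, 26], 0.56)]
side painted_short [([221, 183, 13, 23], 0.76), ([254, 163, 13, 18], 0.75), ([270, 101, 144, 139], 0.57), ([270, 185, 103, 57], 0.5)]
side painted_mid [([177, 238, 18, 27], 0.73), ([268, 183, 106, 60],
[... 413 characters left out ...]
joints': array([ 1.57054820e+00,  3.84733820e-01,  7.88965796e-03, -9.98209517e-06,
       -1.19398835e+00, -2.58598507e-01]), 'joint_vel': array([-0.00030499, -0.00111407,  0.00032853, -0.00062065,  0.0003341 ,
        0.00042013]), 'joint_efforts': array([ 3.06234585e-05, -3.92088389e+01,  1.88610953e+01,  4.19052288e+00,
       -3.58475909e-04, -7.10630168e-07]), 'position': array([159.94683395, 604.16427271, 197.38610262]), 'ee_rot': array([ 9.91636250e-01, -1.29064123e-01, -2.27149856e-06,  1.85402722e-05]), 'contact_force': array([ 0.26263997, -0.12326852, -0.19598795]), 'wrist_torque': array([0.06885183, 0.0428148 , 0.00921321]), 'grasp_force': 0.0, 'gripper_width': 85.43828998787572}
```

View pics/top1.png

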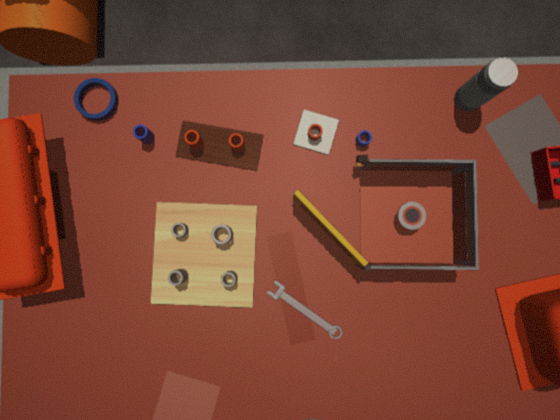

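View pics/side1.png

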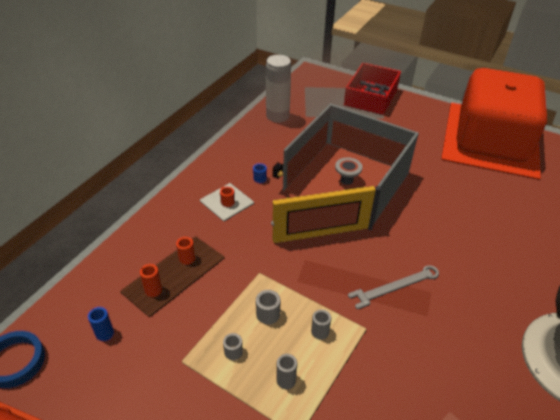

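The top view shows the bare sleeves at (180,230), (222,235) wide, (177,277) and (229,279). The orange pattern is on the white plate at (315,132). The drying-board sleeves are at (192,137) and (237,141). The blue look-alikes are at (142,132) and (364,138). The door runs from (297,193) to its hinge at (366,264), and the stand is at (412,216). Next I'll measure heights.

```bash
cat > m.py <<'E'
from h import *
from scipy.optimize import least_squares
P=np.load('top.npy')
def circ(name,u,v,r,base):
    Q=P[v-r:v+r+1,u-r:u+r+1].reshape(-1,3); Q=Q[~np.isnan(Q[:,0])]
    z=np.percentile(Q[Q[:,2]>base+15,2],90); T=Q[Q[:,2]>z-6]
    (cx,cy),R=cv2.minEnclosingCircle(T[:,:2].astype(np.float32))
    mn,mx=T[:,:2].min(0),T[:,:2].max(0)
    print(name,'len %.0f'%(z-base),'enc',round(cx),round(cy),'R %.0f'%R,'mean',T[:,:2].mean(0).round(),'bbox',((mn+mx)/2).round(1),(mx-mn).round(),len(T))
for a in [('A',180,230,13,6),('wide',222,235,15,6),('C',177,277,14,6),('D',229,279,14,6),('pattern',315,132,12,6),('dry1',192,137,12,6),('dry2',237,141,12,6),('stand',412,216,17,0)]: circ(*a)
S=np.load('side.npy')
for n,(l,t,w,h) in dict(A=(224,331,21,29),D=(308,309,22,29),C=(274,352,21,35),pattern=(221,183,13,23),stand=(335,155,27,25)).items():
    Q=S[t-2:t+h+2,l-2:l+w+2].reshape(-1,3); z=np.nanpercentile(Q[:,2],[5,92,98]); T=Q[Q[:,2]>(22 if n!='stand' else 45)]
    print('side',n,z.round(),T[:,:2].min(0).round(),T[:,:2].max(0).round(),'c',((T[:,:2].min(0)+T[:,:2].max(0))/2).round())
# walls & door
reg=P[150:275,285:485]; Z=reg[...,2]; im=cv2.imread('pics/top1.png')[150:275,285:485].astype(int)
yel=(im[...,2]>120)&(im[...,1]>100)&(im[...,0]<80)&(Z>110)
w=(Z>112)&~yel
D=reg[yel]; print('door',len(D),cv2.minAreaRect(D[:,:2].astype(np.float32)),D[D[:,1].argmax()].round(),D[D[:,1].argmin()].round(),np.median(D[:,2]))
W=reg[w]; W=W[W[:,2]<128]; r=cv2.minAreaRect(W[:,:2].astype(np.float32)); print('guard',len(W),r,cv2.boxPoints(r).round())
m=arm.camera_model('top'); print(np.array(m['cam_to_world'])[:3,3].round())
E
python3 m.py; python3 - <<'E'
import cv2
a=cv2.imread('pics/side1.png'); x=cv2.resize(a[150:300,110:270],None,fx=2.4,fy=2.4,interpolation=2); y=cv2.resize(a[270:420,200:360],None,fx=2.4,fy=2.4,interpolation=2)
cv2.imwrite('pics/crop1.png',cv2.hconcat([x,y]))
E
```

```text
A len 37 enc 541 298 R 17 mean [541. 298.] bbox [540.1 298. ] [32. 33.] 91
wide len 50 enc 528 198 R 23 mean [528. 199.] bbox [527.8 198.4] [43. 46.] 168
C len 61 enc 434 299 R 17 mean [434. 299.] bbox [433.4 298.5] [31. 33.] 98
D len 49 enc 427 184 R 17 mean [427. 183.] bbox [426.9 183.3] [33. 32.] 88
pattern len 37 enc 764 -22 R 17 mean [764. -22.] bbox [764.2 -21.4] [32. 33.] 86
dry1 len 60 enc 750 262 R 17 mean [749. 261.] bbox [749.8 261.8] [33. 34.] 96
dry2 len 49 enc 743 162 R 17 mean [742. 162.] bbox [743.5 161.7] [34. 32.] 88
stand len 51 enc 562 -235 R 32 mean [ 562. -235.] bbox [ 562.3 -234.8] [62. 62.] 607
side A [ 6. 43. 45.] [524. 279.] [557. 313.] c [540. 296.]
side D [ 5. 55. 57.] [410. 165.] [444. 199.] c [427. 182.]
side C [ 6. 67. 68.] [417. 280.] [450. 315.] c [433. 298.]
side pattern [ 2. 44. 45.] [747. -41.] [780.  -6.] c [763. -23.]
side stand [ 4. 53. 55.] [ 531. -270.] [ 594. -206.] c [ 562. -238.]
door 547 ((537.1304931640625, -42.053749084472656), (212.58950805664062, 11.729090690612793), 42.52357482910156) [612.  33. 117.] [ 464. -116.  119.] 118.38815035244886
guard 1164 ((563.7947998046875, -160.16934204101562), (387.8724670410156, 234.4742431640625), 89.30496978759766) [[ 444. -353.]
 [ 679. -356.]
 [ 683.   32.]
 [ 449.   35.]]
[ 519.   62. 1014.]
```

View pics/crop1.png

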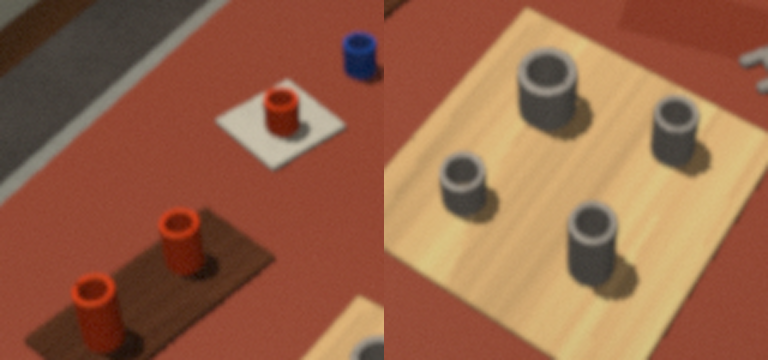

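Candidates: A at (180,230) is 37 mm tall, D at (229,279) is 49 mm, C at (177,277) is 61 mm, and the one at (222,235) is wide. The pattern at (315,132) measures 37 mm with R 17, so it is the short one. A matches in length and diameter, and the crop confirms it as the shortest bare sleeve. A is at (540.5, 297.5), the stand at (562, -235).

>>> send_rows:
  targets:
    - {"y":3,"az":-4.95,"gripper":-1}
    - {"y":3,"az":-4.95,"gripper":-1}
    - {"y":3,"az":-4.95,"gripper":-1}
    - {"x":2.8,"y":2.9,"gripper":-1}
    - {"x":2.8,"y":2.9,"gripper":-1}

```text
$.targets[0]: bad value
```

>>> send_rows:
  targets:
    - {"x":2.8,"y":2.9,"gripper":-1}
    - {"x":2.8,"y":2.9,"gripper":-1}
    - {"x":2.8,"y":2.9,"gripper":-1}
    - {"x":2.8,"y":2.9,"gripper":-1}
    - {"x":2.8,"y":2.0,"gripper":-1}

```text
$.targets[0]: bad value
```

>>> send_rows:
  targets:
    - {"x":0,"y":3,"z":0,"ax":0,"ay":0,"az":-4.95,"gripper":-1}
    - {"x":0,"y":3,"z":0,"ax":0,"ay":0,"az":-4.95,"gripper":-1}
    - {"x":0,"y":3,"z":0,"ax":0,"ay":0,"az":-4.95,"gripper":-1}
    - {"x":2.8,"y":2.9,"z":0,"ax":0,"ay":0,"az":0,"gripper":-1}
    - {"x":2.8,"y":2.9,"z":0,"ax":0,"ay":0,"az":0,"gripper":-1}

```text
clock: 1.72
position: [200.0, 456.6, 197.8]
ee_rot: [1.0, 0.002, 0.0, -0.0]
contact_force: [1.5, 0.2, 0.6]
gripper_width: 85.5
grasp_force: 0.0
```

>>> send_rows:
  targets:
    - {"x":3.6,"y":1.6,"z":0,"ax":0,"ay":0,"az":0,"gripper":-1}
    - {"x":3.6,"y":1.6,"z":0,"ax":0,"ay":0,"az":0,"gripper":-1}
    - {"x":3.6,"y":1.6,"z":0,"ax":0,"ay":0,"az":0,"gripper":-1}
    - {"x":3.6,"y":1.6,"z":0,"ax":0,"ay":0,"az":0,"gripper":-1}
    - {"x":3.6,"y":1.6,"z":0,"ax":0,"ay":0,"az":0,"gripper":-1}

```text
clock: 2.13
position: [382.1, 376.8, 197.9]
ee_rot: [1.0, 0.0, 0.0, -0.0]
contact_force: [-0.3, 2.5, 0.0]
gripper_width: 85.4
grasp_force: 0.0
```

>>> send_rows:
  targets:
    - {"x":3.0,"y":1.0,"z":1.5,"ax":0,"ay":0,"az":0,"gripper":-1}
    - {"x":3.0,"y":1.0,"z":2,"ax":0,"ay":0,"az":0,"gripper":-1}
    - {"x":3.0,"y":1.0,"z":2,"ax":0,"ay":0,"az":0,"gripper":-1}
    - {"x":3.0,"y":1.0,"z":2,"ax":0,"ay":0,"az":0,"gripper":-1}
    - {"x":0,"y":0,"z":0,"ax":0,"ay":0,"az":0,"gripper":-1}

```text
clock: 2.55
position: [502.6, 334.3, 117.1]
ee_rot: [1.0, -0.003, -0.003, 0.003]
contact_force: [-0.4, 0.2, -0.3]
gripper_width: 85.3
grasp_force: 0.0
```

>>> send_rows:
  targets:
    - {"x":2,"y":1.9,"z":1,"ax":0,"ay":0,"az":0,"gripper":-1}
    - {"x":1.8,"y":1.8,"z":1,"ax":0,"ay":0,"az":0,"gripper":-1}
    - {"x":0,"y":0,"z":2,"ax":0,"ay":0,"az":0,"gripper":-1}
    - {"x":0,"y":0,"z":1,"ax":0,"ay":0,"az":0,"gripper":-1}
    - {"x":0,"y":0,"z":0,"ax":0,"ay":0,"az":0,"gripper":-1}

```text
clock: 2.97
position: [536.9, 299.7, 69.8]
ee_rot: [1.0, -0.0, -0.002, 0.002]
contact_force: [-0.2, 0.9, -0.1]
gripper_width: 85.6
grasp_force: 0.0
```

```bash
python3 - <<'E'
from h import *
im,P=cloud('side','pics/s2.png'); print([b['rect'] for b in arm.boxes_of('side','bare_short')[:1]],arm.read_state()['position'])
x=cv2.resize(im[270:420,180:380,::-1],None,fx=3,fy=3); cv2.imwrite('pics/s2c.png',x)
E
```

```text
[] [538.3437892  301.4250194   72.71905998]
```

View pics/s2c.png

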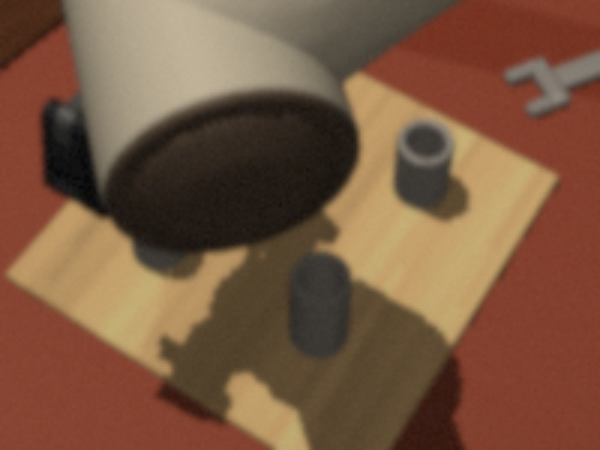

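The arm hides sleeve A (crop about (165,250)), and nothing has been disturbed. Descending with the measured offsets.

>>> send_rows:
  targets:
    - {"x":0.2,"y":0.4,"z":1.5,"ax":0,"ay":0,"az":0,"gripper":-1}
    - {"x":0,"y":0,"z":1.5,"ax":0,"ay":0,"az":0,"gripper":-1}
    - {"x":0,"y":0,"z":1.5,"ax":0,"ay":0,"az":0,"gripper":-1}
    - {"x":0,"y":0,"z":0.7,"ax":0,"ay":0,"az":0,"gripper":-1}
    - {"x":0,"y":0,"z":0,"ax":0,"ay":0,"az":0,"gripper":-1}

```text
clock: 3.48
position: [539.8, 297.1, 19.9]
ee_rot: [1.0, 0.001, -0.001, 0.001]
contact_force: [-0.4, -0.4, 0.1]
gripper_width: 85.5
grasp_force: 0.0
```

>>> send_rows:
  targets:
    - {"x":0,"y":0,"z":0,"ax":0,"ay":0,"az":0,"gripper":-1}
    - {"x":0,"y":0,"z":0,"ax":0,"ay":0,"az":0,"gripper":-1}

```text
clock: 3.65
position: [541.3, 297.9, 21.9]
ee_rot: [1.0, 0.001, 0.001, -0.001]
contact_force: [0.0, 0.5, 0.2]
gripper_width: 85.6
grasp_force: 0.0
```

Now 11 mm further down, then close.

>>> send_rows:
  targets:
    - {"x":0,"y":0,"z":1.1,"ax":0,"ay":0,"az":0,"gripper":-1}
    - {"x":0,"y":0,"z":0,"ax":0,"ay":0,"az":0,"gripper":-1}
    - {"x":0,"y":0,"z":0,"ax":0,"ay":0,"az":0,"gripper":0}
    - {"x":0,"y":0,"z":0,"ax":0,"ay":0,"az":0,"gripper":1}
    - {"x":0,"y":0,"z":0,"ax":0,"ay":0,"az":0,"gripper":1}

```text
clock: 4.07
position: [540.8, 296.9, 9.6]
ee_rot: [1.0, 0.0, 0.0, -0.0]
contact_force: [0.1, -0.2, 0.1]
gripper_width: 51.6
grasp_force: 0.0
```

>>> send_rows:
  targets:
    - {"x":0,"y":0,"z":0,"ax":0,"ay":0,"az":0,"gripper":1}
    - {"x":0,"y":0,"z":0,"ax":0,"ay":0,"az":0,"gripper":1}
    - {"x":0,"y":0,"z":0,"ax":0,"ay":0,"az":0,"gripper":1}
    - {"x":0,"y":0,"z":0,"ax":0,"ay":0,"az":0,"gripper":1}
    - {"x":0,"y":0,"z":0,"ax":0,"ay":0,"az":0,"gripper":1}

```text
clock: 4.48
position: [540.6, 296.9, 9.5]
ee_rot: [1.0, 0.0, 0.0, -0.0]
contact_force: [-0.3, 0.2, -0.7]
gripper_width: -0.1
grasp_force: 0.0
```

It closed on nothing, so I need to look.

```bash
python3 - <<'E'
from h import *
im,P=cloud('side'); im2,P2=cloud('top'); np.save('side2',P);np.save('top2',P2)
for c in('side','top'): print(c,[(b['rect'],b['score']) for b in arm.boxes_of(c,'bare_short')[:2]])
print(arm.read_state()['position'],arm.read_state()['gripper_width'])
x=cv2.resize(im[240:420,150:350,::-1],(400,360)); y=cv2.resize(im2[180:330,120:290,::-1],(400,360));cv2.imwrite('pics/s3.png',cv2.hconcat([x,y]))
E
```

```text
side []
top [([149.3, 202.1, 106.4, 106.5], 0.19)]
[540.59502748 296.8743809    9.42469546] -0.06240624916119456
```

View pics/s3.png

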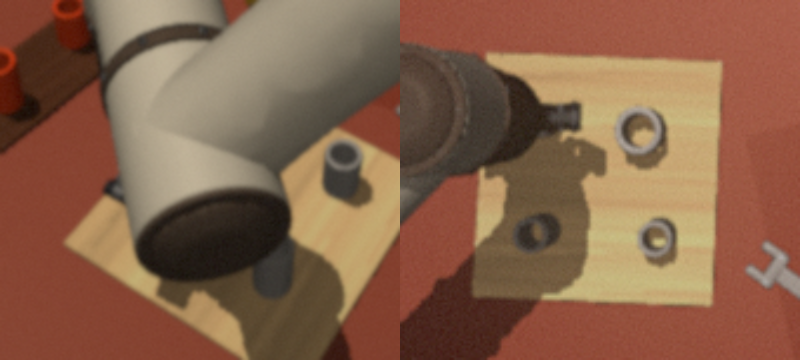

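The side view (left) shows the arm covering A's place. The top view (right) shows the wrist with a finger sticking out near (565,117), and the other three sleeves in place. I'll check depths around the gripper.

```bash
python3 - <<'E'
import numpy as np
P=np.load('top2.npy')
for v in range(214,246,4):
    print(v,' '.join('%d,%d,%d'%tuple(P[v,u]) if not np.isnan(P[v,u,0]) else '-' for u in range(160,206,4)))
S=np.load('side2.npy')
for v in range(320,372,5):
    print(v,' '.join('%d,%d,%d'%tuple(S[v,u]) if not np.isnan(S[v,u,0]) else '-' for u in range(195,250,5)))
E
```

```text
214 561,261,313 562,259,297 565,267,242 568,274,187 578,311,6 578,302,4 578,292,4 578,283,4 578,273,5 577,263,6 577,254,6 577,244,5
218 554,259,323 555,258,302 557,262,260 558,266,218 560,267,182 569,302,4 569,292,3 568,282,9 568,273,4 568,263,8 568,254,4 568,244,5
222 547,257,329 548,257,305 549,257,279 550,260,242 552,263,201 559,302,3 559,293,3 559,283,5 559,273,7 558,263,7 558,254,6 558,244,6
226 540,257,330 541,256,309 542,257,280 543,259,245 544,262,204 544,261,175 545,257,159 546,255,130 545,245,137 545,238,134 549,253,9 549,245,5
230 534,257,329 534,257,305 535,256,282 535,259,246 536,263,202 537,261,176 537,259,150 537,252,144 537,245,139 537,238,133 539,254,4 539,245,2
234 528,258,323 528,258,303 528,261,265 528,260,240 529,263,199 529,266,156 529,268,109 529,255,131 529,245,137 529,238,133 530,254,4 530,245,4
238 521,261,313 521,259,299 521,263,258 521,267,215 521,267,185 521,302,4 521,292,5 521,282,7 521,273,6 520,263,7 520,254,5 520,245,6
242 515,265,302 514,268,266 514,268,239 513,272,195 512,311,6 512,301,6 512,293,0 511,283,6 511,274,3 511,264,3 511,255,4 511,245,3
32
[... 695 characters left out ...]
 432,467,354 423,469,363 417,470,370 411,469,373 405,469,377 402,465,374 397,463,375
350 600,327,9 593,321,6 585,318,7 578,313,6 429,471,352 421,473,362 414,473,367 409,472,369 405,469,369 400,468,371 397,464,369
355 595,334,6 587,330,7 580,325,6 571,322,8 428,473,345 419,476,358 413,476,362 409,473,362 404,472,364 399,470,366 395,467,365
360 588,343,8 - 573,334,7 566,330,8 558,326,8 417,479,355 414,476,352 408,475,357 403,473,358 399,471,359 395,468,357
365 583,350,5 576,345,6 568,342,7 560,337,7 553,333,7 418,479,345 413,478,346 408,476,349 403,474,350 397,473,353 394,470,352
370 579,356,3 570,353,6 562,349,7 554,346,9 549,339,3 418,480,335 414,477,333 408,477,340 - 398,474,344 394,470,341
```

>>> send_rows:
  targets:
    - {"x":0,"y":0,"z":-0.5,"ax":0,"ay":0,"az":0,"gripper":1}
    - {"x":0,"y":0,"z":-1,"ax":0,"ay":0,"az":0,"gripper":1}
    - {"x":0,"y":0,"z":-2,"ax":0,"ay":0,"az":0,"gripper":1}
    - {"x":0,"y":0,"z":-3,"ax":0,"ay":0,"az":0,"gripper":1}
    - {"x":0,"y":0,"z":-3,"ax":0,"ay":0,"az":0,"gripper":1}

```text
clock: 5.1
position: [540.3, 296.5, 105.8]
ee_rot: [1.0, 0.0, -0.0, 0.001]
contact_force: [0.8, 0.3, 0.7]
gripper_width: 0.3
grasp_force: 0.0
```

>>> send_rows:
  targets:
    - {"x":0,"y":-3,"z":-2,"ax":0,"ay":0,"az":0,"gripper":0}
    - {"x":0,"y":-3,"z":-2,"ax":0,"ay":0,"az":0,"gripper":-1}
    - {"x":0,"y":-3,"z":-2,"ax":0,"ay":0,"az":0,"gripper":-1}
    - {"x":0,"y":-3,"z":0,"ax":0,"ay":0,"az":0,"gripper":-1}
    - {"x":0,"y":0,"z":0,"ax":0,"ay":0,"az":0,"gripper":-1}

```text
clock: 5.52
position: [541.0, 422.3, 167.0]
ee_rot: [1.0, 0.002, 0.002, -0.003]
contact_force: [0.7, 0.1, -0.5]
gripper_width: 60.7
grasp_force: 0.0
```

```bash
python3 - <<'E'
from h import *
im2,P2=cloud('top','pics/t4.png'); np.save('top3',P2); im,P=cloud('side'); np.save('side3',P)
for c in('side','top'): print(c,[(b['rect'],b['score']) for b in arm.boxes_of(c,'bare_short')[:2]])
print(arm.read_state()['position'])
x=cv2.resize(im[240:420,150:350,::-1],(400,360)); y=cv2.resize(im2[180:330,120:290,::-1],(400,360));cv2.imwrite('pics/s4.png',cv2.hconcat([x,y]))
E
```

```text
side []
top [([171.1, 220.6, 18.7, 19.1], 0.72)]
[540.24514675 416.04550823 164.40450066]
```

View pics/s4.png

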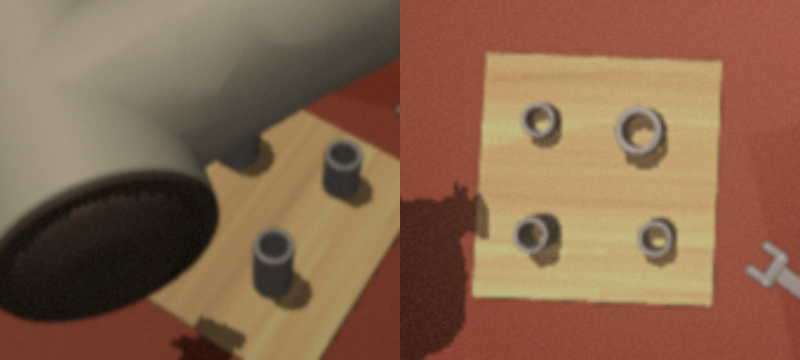

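The sleeve still stands untouched at A (right half at (540,120)). So the fingers closed somewhere other than the reported pose. I'll check where the fingers really are against the reported TCP.

```bash
python3 - <<'E'
from h import *
P=np.load('top3.npy'); s=arm.read_state(); print(s['position'],s['ee_rot'],s['joints'].round(3),s['gripper_width'])
Q=P.reshape(-1,3); Q=Q[(Q[:,2]>20)&(np.abs(Q[:,0]-540)<70)&(np.abs(Q[:,1]-416)<110)]
for z in range(20,340,20):
    T=Q[(Q[:,2]>=z)&(Q[:,2]<z+20)]
    if len(T): print(z,len(T),T.min(0).round(),T.max(0).round())
a=cv2.imread('pics/t4.png'); cv2.imwrite('pics/t4c.png',cv2.resize(a[170:290,60:200],None,fx=5,fy=5,interpolation=2))
E
```

```text
[540.24514675 416.04550823 164.40450066] [ 9.99999872e-01  7.47744032e-05 -3.18262923e-04  3.85951725e-04] [ 0.893  0.504  0.116 -0.    -1.184  0.678] 85.35589532875098
20 20 [531. 308.  21.] [554. 313.  40.]
40 22 [529. 307.  40.] [552. 314.  46.]
240 28 [527. 361. 251.] [554. 387. 260.]
260 136 [524. 359. 260.] [557. 404. 280.]
280 129 [521. 356. 280.] [558. 403. 300.]
300 264 [521. 355. 300.] [560. 405. 320.]
320 143 [504. 385. 320.] [576. 413. 340.]
```

View pics/t4c.png

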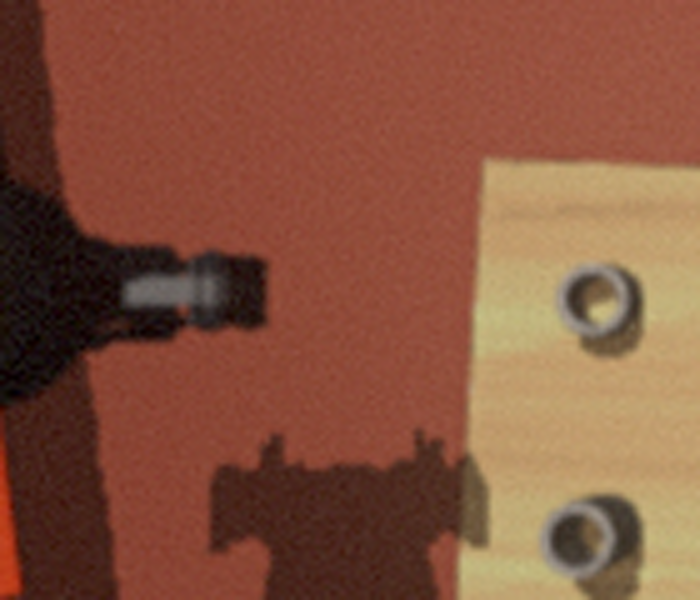

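The crop shows the open gripper at (0–265,290) and the sleeves undisturbed at (598,300) and (583,540). The lowest finger point visible is at z ≈ 251, but the reported TCP z is 164, so the real tips seem to sit about 70–75 mm higher than reported. I'll quantify that before descending again.

```bash
python3 - <<'E'
from h import *
P=np.load('top3.npy')
for v in (224,228,232): print(v,[tuple(P[v,u].round().astype(int)) for u in range(98,118,1) if not np.isnan(P[v,u,0])])
# side view with the gripper: where should the tip be?
m=arm.camera_model('side'); M=np.linalg.inv(np.array(m['cam_to_world'])); print('sidecam',np.array(m['cam_to_world'])[:3,3].round())
s=arm.read_state()['position']
for p in ([540,416,164],[540,416,240],[560,-20,190],[560,-20,120]):
    c=M@np.array([*p,1]); print(p,(m['fx']*c[0]/c[2]+m['cx']).round(),(m['fy']*c[1]/c[2]+m['cy']).round())
print(s)
E
```

```text
224 [(np.int64(547), np.int64(370), np.int64(300)), (np.int64(547), np.int64(365), np.int64(309)), (np.int64(547), np.int64(363), np.int64(309)), (np.int64(547), np.int64(361), np.int64(310)), (np.int64(547), np.int64(358), np.int64(313)), (np.int64(547), np.int64(358), np.int64(309)), (np.int64(547), np.int64(357), np.int64(308)), (np.int64(547), np.int64(356), np.int64(306)), (np.int64(547), np.int64(356), np.int64(302)), (np.int64(547), np.int64(356), np.int64(297)), (np.int64(547), np.int64(357), np.int64(292)), (np.int64(548), np.int64(358), np.int64(284)), (np.int64(548), np.int64(361), np.int64(274)), (np.int64(548), np.int64(362), np.int64(267)), (np.int64(548), np.int64(361), np.int64(265)), (np.int64(548), np.int64(361), np.int64(258)), (np.int64(558), np.int64(462), np.int64(-1)), (np.int64(558), np.int64(458), np.int64(1)), (np.int64(558), np.int64(456), np.int64(0)), (np.int64(558), np.int64(454), np.int64(1))]
228 [(np.int64(540), np.int64(366), np.int64(310)), (np.int64(540), np.int64(364), np.int64(310)), (np.int64(540), np.int64(362), np.int64(311)), (np.int64(540), 
[... 1145 characters left out ...]
nt64(306)), (np.int64(534), np.int64(357), np.int64(300)), (np.int64(534), np.int64(357), np.int64(296)), (np.int64(534), np.int64(358), np.int64(289)), (np.int64(534), np.int64(358), np.int64(284)), (np.int64(534), np.int64(360), np.int64(276)), (np.int64(534), np.int64(364), np.int64(261)), (np.int64(534), np.int64(363), np.int64(258)), (np.int64(534), np.int64(362), np.int64(256)), (np.int64(539), np.int64(461), np.int64(1)), (np.int64(539), np.int64(456), np.int64(1)), (np.int64(539), np.int64(452), np.int64(4))]
sidecam [238. 693. 822.]
[540, 416, 164] 182.0 357.0
[540, 416, 240] 175.0 327.0
[560, -20, 190] 311.0 170.0
[560, -20, 120] 309.0 197.0
[540.24514675 416.04550823 164.40450066]
```

Tips are about 74 mm above the reported value (x and y agree). Moving back over A, I'll lower to reported z ≈ -40 (tips just above the sleeve) and check with the top view.

>>> send_rows:
  targets:
    - {"x":0,"y":3,"z":1,"ax":0,"ay":0,"az":0,"gripper":-1}
    - {"x":0,"y":3,"z":1,"ax":0,"ay":0,"az":0,"gripper":-1}
    - {"x":0,"y":3,"z":1,"ax":0,"ay":0,"az":0,"gripper":-1}
    - {"x":0,"y":2.9,"z":2,"ax":0,"ay":0,"az":0,"gripper":-1}
    - {"x":0,"y":0,"z":3,"ax":0,"ay":0,"az":0,"gripper":-1}

```text
clock: 6.13
position: [541.5, 293.0, 87.0]
ee_rot: [1.0, -0.002, 0.002, -0.001]
contact_force: [-0.4, 1.2, 0.1]
gripper_width: 85.8
grasp_force: 0.0
```

>>> send_rows:
  targets:
    - {"x":0,"y":0,"z":3,"ax":0,"ay":0,"az":0,"gripper":-1}
    - {"x":0,"y":0,"z":3,"ax":0,"ay":0,"az":0,"gripper":-1}
    - {"x":0,"y":0,"z":3,"ax":0,"ay":0,"az":0,"gripper":-1}
    - {"x":0,"y":0,"z":2.4,"ax":0,"ay":0,"az":0,"gripper":-1}
    - {"x":0,"y":0,"z":0,"ax":0,"ay":0,"az":0,"gripper":-1}

```text
clock: 6.55
position: [537.1, 293.6, -34.6]
ee_rot: [1.0, -0.001, -0.004, 0.004]
contact_force: [-0.7, -0.6, -1.1]
gripper_width: 85.3
grasp_force: 0.0
```

```bash
cat > tip.py <<'E'
from h import *
arm.get_image('top'); arm.get_image('top'); s=arm.read_state(); print(s['position'],s['contact_force'].round(1)); x0,y0=s['position'][:2]
im,P=cloud('top','pics/t5.png')
for v in range(214,246,3):
    c=[(u,*P[v,u].round().astype(int).tolist()) for u in range(172,206,2) if not np.isnan(P[v,u,0]) and P[v,u,2]>15]
    print(v,c[-6:])
E
python3 tip.py
```

```text
[540.61908895 296.71764347 -29.62288216] [ 0.1 -0.5  1.3]
214 [(172, 567, 269, 209), (174, 569, 275, 169), (176, 571, 277, 146)]
217 [(172, 560, 265, 225), (174, 561, 265, 211), (176, 563, 269, 176), (178, 564, 270, 158), (180, 565, 270, 139)]
220 [(172, 553, 256, 258), (174, 555, 263, 219), (176, 556, 262, 205), (178, 557, 266, 174), (180, 558, 266, 158), (182, 558, 266, 138)]
223 [(190, 554, 261, 86), (192, 554, 257, 83), (196, 552, 241, 120), (198, 552, 236, 122), (200, 552, 233, 119), (202, 552, 230, 112)]
226 [(192, 547, 257, 83), (196, 546, 241, 120), (198, 546, 237, 119), (200, 546, 233, 120), (202, 546, 230, 111), (204, 546, 229, 95)]
229 [(194, 540, 246, 120), (196, 540, 241, 123), (198, 540, 236, 124), (200, 539, 232, 122), (202, 540, 231, 109), (204, 540, 229, 96)]
232 [(192, 534, 258, 82), (196, 533, 241, 120), (198, 533, 236, 123), (200, 533, 233, 121), (202, 533, 231, 108), (204, 533, 229, 97)]
235 [(184, 528, 271, 99), (186, 528, 268, 93), (188, 528, 265, 90), (190, 528, 261, 85), (192, 528, 258, 83), (198, 527, 237, 118)]
238 [(172, 522, 264, 229), (174, 521, 264, 212), (176, 521, 264, 197), (178, 521, 267, 170), (180, 521, 267, 155)]
241 [(172, 516, 268, 213), (174, 516, 268, 197), (176, 516, 271, 171), (178, 515, 271, 154)]
244 [(172, 510, 278, 175), (174, 510, 278, 159), (176, 509, 278, 141)]
```

```bash
sed -i 's/range(172,206,2)/range(196,226,1)/; s/c\[-6:\]/c[-16:]/; s/range(214,246,3)/range(223,236,3)/' tip.py; python3 tip.py; python3 - <<'E'
import cv2
a=cv2.imread('pics/t5.png'); cv2.imwrite('pics/t5c.png',cv2.resize(a[195:275,140:250],None,fx=7,fy=7,interpolation=2))
E
```

```text
[542.03727401 298.672393   -27.21815913] [0.6 0.2 0.2]
223 [(196, 552, 240, 124), (197, 552, 239, 122), (198, 552, 237, 121), (199, 552, 235, 121), (200, 552, 233, 119), (201, 552, 232, 112), (202, 553, 231, 105), (203, 553, 230, 101), (204, 553, 229, 93), (205, 553, 228, 88)]
226 [(202, 546, 231, 105), (203, 546, 230, 101), (204, 546, 229, 94), (205, 547, 230, 76), (206, 547, 228, 73), (207, 547, 227, 71), (216, 547, 210, 50), (217, 547, 206, 57), (218, 547, 205, 51), (219, 547, 202, 53), (220, 547, 199, 58), (221, 547, 198, 52), (222, 547, 196, 52), (223, 547, 193, 53), (224, 547, 191, 54), (225, 547, 189, 54)]
229 [(198, 539, 236, 126), (199, 540, 234, 123), (200, 540, 233, 120), (201, 540, 232, 111), (202, 540, 232, 104), (203, 540, 230, 101), (204, 540, 229, 94), (205, 540, 230, 77), (206, 540, 228, 74), (207, 540, 226, 72), (213, 540, 216, 53), (214, 540, 213, 56), (215, 540, 212, 52), (216, 540, 210, 51), (217, 541, 209, 40), (218, 541, 209, 26)]
232 [(197, 533, 238, 125), (198, 533, 236, 123), (199, 533, 235, 121), (200, 533, 233, 118), (201, 533, 232, 112), (202, 533, 231, 105), (203, 533, 230, 101), (204, 534, 230, 90), (205, 534, 229, 85), (206, 534, 228, 78), (207, 534, 226, 73), (212, 534, 218, 54), (213, 534, 216, 54), (214, 534, 214, 55), (215, 534, 213, 44), (216, 534, 214, 26)]
235 [(211, 527, 221, 53), (212, 527, 218, 53), (213, 527, 216, 52), (214, 527, 214, 51), (215, 527, 214, 37), (216, 527, 214, 21)]
```

View pics/t5c.png

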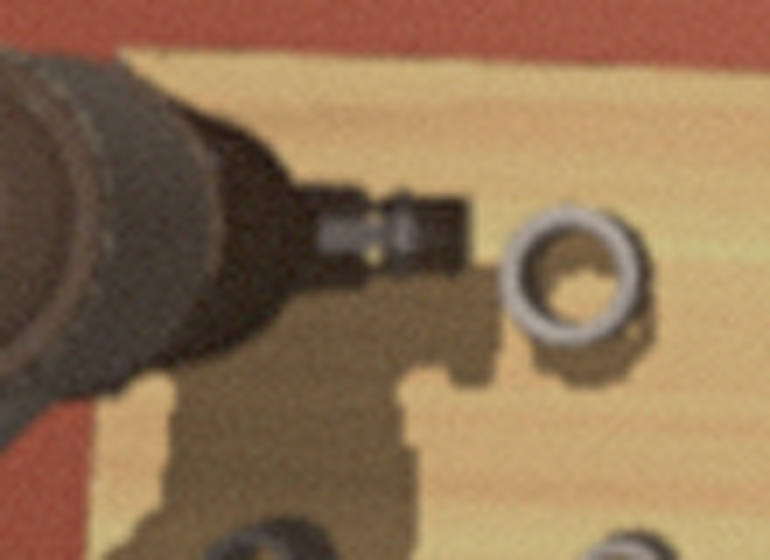

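The crop shows the open gripper's finger ending at about (468,235), beside the wide sleeve at (572,275) and not touching it. The finger geometry is inconsistent with the reported TCP, so I'll take both fingers from both cameras at rest.

```bash
python3 - <<'E'
from h import *
for i in range(3): 
    imt,T=cloud('top'); s=arm.read_state(); print(s['clock'],s['position'].round(1),s['ee_rot'].round(4),s['joints'].round(4),s['joint_vel'].round(3))
ims,S=cloud('side')
np.save('T',T);np.save('S',S)
for nm,P in(('top',T),('side',S)):
    Q=P.reshape(-1,3); Q=Q[(Q[:,2]>10)&(np.abs(Q[:,0]-541)<60)&(np.abs(Q[:,1]-297)<100)]
    Q=Q[~((np.abs(Q[:,0]-528)<28)&(np.abs(Q[:,1]-198)<30))]
    for z in range(10,200,10):
        B=Q[(Q[:,2]>=z)&(Q[:,2]<z+10)]
        if len(B): print(nm,z,len(B),B[:,:2].min(0).round(),B[:,:2].max(0).round())
E
```

```text
6.9 [541.6 298.7 -27.5] [ 1.0e+00  2.0e-04  1.4e-03 -1.2e-03] [ 7.654e-01  6.068e-01 -2.566e-01  2.000e-04 -7.037e-01  8.057e-01] [ 0.003  0.007 -0.007 -0.001  0.001 -0.001]
6.95 [541.4 298.6 -27.8] [ 1.0e+00  2.0e-04  1.2e-03 -1.1e-03] [ 7.655e-01  6.071e-01 -2.569e-01  2.000e-04 -7.036e-01  8.057e-01] [ 0.     0.008 -0.01  -0.001  0.     0.   ]
7.0 [541.2 298.4 -28.2] [ 1.e+00  2.e-04  9.e-04 -8.e-04] [ 7.655e-01  6.076e-01 -2.572e-01  1.000e-04 -7.035e-01  8.057e-01] [-0.     0.008 -0.006 -0.002  0.002 -0.001]
top 10 16 [483. 209.] [593. 355.]
top 30 1 [531. 284.] [531. 284.]
top 60 3 [527. 247.] [528. 252.]
top 70 20 [530. 228.] [554. 256.]
top 80 55 [525. 228.] [556. 270.]
top 90 37 [526. 229.] [556. 274.]
top 100 20 [526. 230.] [553. 273.]
top 110 48 [529. 231.] [552. 263.]
top 120 100 [529. 232.] [552. 265.]
top 130 14 [530. 262.] [557. 267.]
top 140 41 [504. 263.] [575. 294.]
top 150 35 [506. 263.] [572. 287.]
top 160 43 [506. 263.] [574. 287.]
top 170 41 [508. 263.] [571. 282.]
top 180 1 [525. 266.] [525. 266.]
top 190 26 [503. 260.] [578. 287.]
side 10 13 [537. 326.] [598. 360.]
side 20 2 [536. 353.] [542. 353.]
side 30 5 [535. 353.] [540. 354.]
side 40 4 [534. 353.] [537. 355.]
side 50 1 [536. 354.] [536. 354.]
side 60 6 [528. 365.] [547. 372.]
side 70 92 [527. 361.] [553. 373.]
side 80 32 [528. 362.] [553. 371.]
side 90 61 [528. 363.] [552. 372.]
side 100 51 [528. 363.] [552. 369.]
side 110 69 [528. 350.] [552. 368.]
side 120 103 [529. 348.] [553. 366.]
side 190 4 [559. 329.] [566. 333.]
```

Both cameras agree: the wide part (y 228–373) is knuckles centred at y ≈ 300. The real finger backs (y ≈ 354) reach down to z ≈ 20. So the reported z is about 36 mm low, the first grasp closed just over the sleeve's rim, and the fingers now straddle the sleeve. Raising 2 mm and closing.

>>> send_rows:
  targets:
    - {"x":0,"y":0,"z":-0.2,"ax":0,"ay":0,"az":0,"gripper":-1}
    - {"x":0,"y":0,"z":0,"ax":0,"ay":0,"az":0,"gripper":-0.2}
    - {"x":0,"y":0,"z":0,"ax":0,"ay":0,"az":0,"gripper":0.1}
    - {"x":0,"y":0,"z":0,"ax":0,"ay":0,"az":0,"gripper":0.4}
    - {"x":0,"y":0,"z":0,"ax":0,"ay":0,"az":0,"gripper":1}

```text
clock: 7.47
position: [540.5, 297.9, -27.7]
ee_rot: [1.0, 0.0, -0.0, 0.0]
contact_force: [-0.2, 0.4, 0.0]
gripper_width: 38.6
grasp_force: 0.0
```

>>> send_rows:
  targets:
    - {"x":0,"y":0,"z":0,"ax":0,"ay":0,"az":0,"gripper":1}
    - {"x":0,"y":0,"z":0,"ax":0,"ay":0,"az":0,"gripper":1}
    - {"x":0,"y":0,"z":0,"ax":0,"ay":0,"az":0,"gripper":1}
    - {"x":0,"y":0,"z":0,"ax":0,"ay":0,"az":0,"gripper":1}

```text
clock: 7.8
position: [540.8, 298.0, -27.4]
ee_rot: [1.0, 0.0, 0.0, -0.0]
contact_force: [0.3, 0.6, 2.9]
gripper_width: 32.7
grasp_force: 59.5
```

Gripped at width 32.7 and 60 N. Lifting.

>>> send_rows:
  targets:
    - {"x":0,"y":0,"z":-1,"ax":0,"ay":0,"az":0,"gripper":1}
    - {"x":0,"y":0,"z":-2,"ax":0,"ay":0,"az":0,"gripper":1}
    - {"x":0,"y":0,"z":-3,"ax":0,"ay":0,"az":0,"gripper":1}
    - {"x":0,"y":0,"z":-3.5,"ax":0,"ay":0,"az":0,"gripper":1}
    - {"x":0,"y":0,"z":-3.5,"ax":0,"ay":0,"az":0,"gripper":1}

```text
clock: 8.22
position: [539.7, 297.2, 103.3]
ee_rot: [1.0, 0.0, -0.001, 0.001]
contact_force: [0.9, 0.2, -1.0]
gripper_width: 32.7
grasp_force: 59.6
```

>>> send_rows:
  targets:
    - {"x":0,"y":1.5,"z":-2.5,"ax":0,"ay":0,"az":0,"gripper":1}
    - {"x":0,"y":2.5,"z":-1,"ax":0,"ay":0,"az":0,"gripper":1}
    - {"x":0.2,"y":3.4,"z":0,"ax":0,"ay":0,"az":0,"gripper":1}
    - {"x":0.2,"y":3.4,"z":0,"ax":0,"ay":0,"az":0,"gripper":1}
    - {"x":0.2,"y":3.4,"z":0,"ax":0,"ay":0,"az":0,"gripper":1}

```text
clock: 8.63
position: [545.9, 154.6, 138.0]
ee_rot: [1.0, 0.001, -0.0, -0.0]
contact_force: [1.7, -0.6, -1.1]
gripper_width: 32.6
grasp_force: 59.7
```

>>> send_rows:
  targets:
    - {"x":0.2,"y":3.4,"z":0,"ax":0,"ay":0,"az":0,"gripper":1}
    - {"x":0.2,"y":3.4,"z":0,"ax":0,"ay":0,"az":0,"gripper":1}
    - {"x":0.2,"y":3.4,"z":0,"ax":0,"ay":0,"az":0,"gripper":1}
    - {"x":0.2,"y":3.4,"z":0,"ax":0,"ay":0,"az":0,"gripper":1}
    - {"x":0.2,"y":3.4,"z":0,"ax":0,"ay":0,"az":0,"gripper":1}

```text
clock: 9.05
position: [555.9, -15.8, 137.7]
ee_rot: [1.0, 0.0, -0.0, -0.0]
contact_force: [0.7, 1.0, -1.3]
gripper_width: 32.6
grasp_force: 59.7
```

>>> send_rows:
  targets:
    - {"x":0.1,"y":3.4,"z":0,"ax":0,"ay":0,"az":0,"gripper":1}
    - {"x":0.1,"y":3.4,"z":0,"ax":0,"ay":0,"az":0,"gripper":1}
    - {"x":0.1,"y":3.4,"z":0,"ax":0,"ay":0,"az":0,"gripper":1}
    - {"x":0.1,"y":3.4,"z":0,"ax":0,"ay":0,"az":0,"gripper":1}
    - {"x":0.1,"y":3.4,"z":0,"ax":0,"ay":0,"az":0,"gripper":1}

```text
clock: 9.47
position: [561.0, -185.7, 137.6]
ee_rot: [1.0, 0.0, -0.0, -0.0]
contact_force: [1.1, -0.3, -2.2]
gripper_width: 32.7
grasp_force: 59.7
```

>>> send_rows:
  targets:
    - {"x":0,"y":2.8,"z":0,"ax":0,"ay":0,"az":0,"gripper":1}
    - {"x":0,"y":1.5,"z":0,"ax":0,"ay":0,"az":0,"gripper":1}
    - {"x":0,"y":0.5,"z":0,"ax":0,"ay":0,"az":0,"gripper":1}
    - {"x":0,"y":0,"z":0,"ax":0,"ay":0,"az":0,"gripper":1}
    - {"x":0,"y":0,"z":0,"ax":0,"ay":0,"az":0,"gripper":1}

```text
clock: 9.88
position: [561.4, -231.7, 137.3]
ee_rot: [1.0, 0.0, -0.0, -0.0]
contact_force: [0.2, 0.8, -0.7]
gripper_width: 32.8
grasp_force: 59.7
```

```bash
python3 - <<'E'
from h import *
for i in range(4): im,P=cloud('side')
s=arm.read_state(); print(s['position'].round(1),s['contact_force'].round(1)); imt,T=cloud('top')
x,y=s['position'][:2]
for nm,P in(('top',T),('side',P)):
    Q=P.reshape(-1,3); Q=Q[(Q[:,2]>125)&(np.abs(Q[:,0]-x)<90)&(np.abs(Q[:,1]-y)<90)]
    for z in range(130,340,10):
        B=Q[(Q[:,2]>=z)&(Q[:,2]<z+10)]
        if len(B): print(nm,z,len(B),B[:,:2].min(0).round(),B[:,:2].max(0).round())
cv2.imwrite('pics/s6.png',cv2.resize(im[60:260,230:450,::-1],None,fx=3,fy=3))
E
```

```text
[ 561.9 -231.   137.6] [ 0.4  0.2 -0.1]
top 300 12 [ 525. -221.] [ 536. -203.]
top 310 19 [ 525. -222.] [ 536. -202.]
top 320 20 [ 525. -223.] [ 535. -203.]
top 330 16 [ 525. -225.] [ 533. -205.]
side 170 27 [ 546. -254.] [ 572. -207.]
side 180 59 [ 545. -256.] [ 572. -199.]
side 190 70 [ 545. -253.] [ 573. -198.]
side 200 93 [ 544. -252.] [ 573. -198.]
side 210 29 [ 548. -276.] [ 558. -194.]
side 220 90 [ 548. -285.] [ 574. -181.]
side 230 77 [ 545. -288.] [ 572. -177.]
side 240 107 [ 544. -289.] [ 574. -173.]
side 250 110 [ 544. -292.] [ 578. -166.]
side 260 112 [ 542. -291.] [ 580. -164.]
side 270 184 [ 541. -249.] [ 581. -162.]
side 280 102 [ 542. -241.] [ 581. -182.]
side 290 60 [ 550. -218.] [ 572. -191.]
side 300 135 [ 524. -232.] [ 593. -191.]
side 310 171 [ 524. -239.] [ 597. -189.]
side 320 182 [ 524. -237.] [ 594. -190.]
side 330 183 [ 524. -240.] [ 595. -190.]
```

The side camera puts the held sleeve's bottom at z ≈ 170, as expected with the 36 mm offset. It is centred within a few mm, so I'll shift 5 mm in -y and descend 120 mm.

>>> send_rows:
  targets:
    - {"x":0,"y":0.5,"z":1.5,"ax":0,"ay":0,"az":0,"gripper":1}
    - {"x":0,"y":0,"z":3,"ax":0,"ay":0,"az":0,"gripper":1}
    - {"x":0,"y":0,"z":3,"ax":0,"ay":0,"az":0,"gripper":1}
    - {"x":0,"y":0,"z":2,"ax":0,"ay":0,"az":0,"gripper":1}
    - {"x":0,"y":0,"z":1,"ax":0,"ay":0,"az":0,"gripper":1}

```text
clock: 10.55
position: [559.8, -236.0, 29.3]
ee_rot: [1.0, 0.0, -0.003, -0.001]
contact_force: [0.1, 0.4, -1.2]
gripper_width: 32.5
grasp_force: 59.7
```

>>> send_rows:
  targets:
    - {"x":0,"y":0,"z":0.5,"ax":0,"ay":0,"az":0,"gripper":1}
    - {"x":0,"y":0,"z":0.2,"ax":0,"ay":0,"az":0,"gripper":1}
    - {"x":0,"y":0,"z":0,"ax":0,"ay":0,"az":0,"gripper":1}
    - {"x":0,"y":0,"z":0,"ax":0,"ay":0,"az":0,"gripper":1}
    - {"x":0,"y":0,"z":0,"ax":0,"ay":0,"az":0,"gripper":1}

```text
clock: 10.97
position: [562.9, -237.3, 26.9]
ee_rot: [1.0, 0.0, 0.001, 0.0]
contact_force: [-0.1, 0.1, -1.9]
gripper_width: 32.6
grasp_force: 59.7
```

>>> send_rows:
  targets:
    - {"x":0,"y":-0.1,"z":0.4,"ax":0,"ay":0,"az":0,"gripper":1}
    - {"x":0,"y":0,"z":0.3,"ax":0,"ay":0,"az":0,"gripper":1}
    - {"x":0,"y":0,"z":0.1,"ax":0,"ay":0,"az":0,"gripper":1}
    - {"x":0,"y":0,"z":0,"ax":0,"ay":0,"az":0,"gripper":1}
    - {"x":0,"y":0,"z":0,"ax":0,"ay":0,"az":0,"gripper":1}

```text
clock: 11.38
position: [561.7, -236.2, 17.3]
ee_rot: [1.0, 0.0, -0.0, 0.0]
contact_force: [-1.3, -0.5, -1.4]
gripper_width: 32.5
grasp_force: 59.7
```

>>> send_rows:
  targets:
    - {"x":0,"y":0,"z":0.1,"ax":0,"ay":0,"az":0,"gripper":1}
    - {"x":0,"y":0,"z":0,"ax":0,"ay":0,"az":0,"gripper":1}
    - {"x":0,"y":0,"z":0,"ax":0,"ay":0,"az":0,"gripper":1}

```text
clock: 11.63
position: [562.1, -236.2, 16.6]
ee_rot: [1.0, 0.0, 0.0, 0.0]
contact_force: [0.2, -0.6, -1.2]
gripper_width: 32.7
grasp_force: 59.9
```

>>> send_rows:
  targets:
    - {"x":0,"y":0,"z":0.1,"ax":0,"ay":0,"az":0,"gripper":1}
    - {"x":0,"y":0,"z":0,"ax":0,"ay":0,"az":0,"gripper":1}
    - {"x":0,"y":0,"z":0,"ax":0,"ay":0,"az":0,"gripper":1}

```text
clock: 11.88
position: [562.1, -236.2, 16.6]
ee_rot: [1.0, 0.0, 0.0, 0.0]
contact_force: [-0.9, 1.6, 5.8]
gripper_width: 32.7
grasp_force: 60.0
```

>>> send_rows:
  targets:
    - {"x":0,"y":0,"z":0.1,"ax":0,"ay":0,"az":0,"gripper":1}
    - {"x":0,"y":0,"z":0,"ax":0,"ay":0,"az":0,"gripper":1}
    - {"x":0,"y":0,"z":0,"ax":0,"ay":0,"az":0,"gripper":1}

```text
clock: 12.13
position: [562.1, -236.2, 16.5]
ee_rot: [1.0, 0.001, 0.0, 0.0]
contact_force: [-3.8, 2.7, 9.8]
gripper_width: 33.1
grasp_force: 60.6
```

The sleeve is seated (10 N, z stopped at 16.5, exactly the +44 mm predicted). Backing off 1 mm and opening gently.

>>> send_rows:
  targets:
    - {"x":0,"y":0,"z":-0.1,"ax":0,"ay":0,"az":0,"gripper":1}
    - {"x":0,"y":0,"z":0,"ax":0,"ay":0,"az":0,"gripper":0.1}
    - {"x":0,"y":0,"z":0,"ax":0,"ay":0,"az":0,"gripper":-0.3}
    - {"x":0,"y":0,"z":0,"ax":0,"ay":0,"az":0,"gripper":-0.8}
    - {"x":0,"y":0,"z":0,"ax":0,"ay":0,"az":0,"gripper":-0.8}

```text
clock: 12.55
position: [561.7, -236.1, 15.0]
ee_rot: [1.0, 0.0, -0.0, -0.0]
contact_force: [-0.1, 0.1, -0.5]
gripper_width: 72.9
grasp_force: 0.0
```

>>> send_rows:
  targets:
    - {"x":0,"y":0,"z":-0.5,"ax":0,"ay":0,"az":0,"gripper":-0.8}
    - {"x":0,"y":0,"z":-1.5,"ax":0,"ay":0,"az":0,"gripper":-0.8}
    - {"x":0,"y":0,"z":-3,"ax":0,"ay":0,"az":0,"gripper":-0.8}
    - {"x":0,"y":0,"z":-3.5,"ax":0,"ay":0,"az":0,"gripper":-0.8}
    - {"x":0,"y":0,"z":-3.5,"ax":0,"ay":0,"az":0,"gripper":-0.8}

```text
clock: 12.97
position: [561.3, -236.1, 136.4]
ee_rot: [1.0, 0.0, -0.001, -0.0]
contact_force: [0.2, 0.4, -0.1]
gripper_width: 76.9
grasp_force: 0.0
```

>>> send_rows:
  targets:
    - {"x":0,"y":-2,"z":-2,"ax":0,"ay":0,"az":0,"gripper":1}
    - {"x":0,"y":-3.5,"z":0,"ax":0,"ay":0,"az":0,"gripper":1}
    - {"x":0,"y":-3.5,"z":0,"ax":0,"ay":0,"az":0,"gripper":1}
    - {"x":0,"y":-3.5,"z":0,"ax":0,"ay":0,"az":0,"gripper":1}
    - {"x":0,"y":-3.5,"z":0,"ax":0,"ay":0,"az":0,"gripper":1}

```text
clock: 13.38
position: [561.5, -74.8, 156.0]
ee_rot: [1.0, -0.0, 0.0, -0.0]
contact_force: [0.4, 0.5, -0.6]
gripper_width: 16.2
grasp_force: 0.0
```

>>> send_rows:
  targets:
    - {"x":0,"y":-3.5,"z":0,"ax":0,"ay":0,"az":0,"gripper":1}
    - {"x":0,"y":-3.5,"z":0,"ax":0,"ay":0,"az":0,"gripper":1}
    - {"x":0,"y":-3.5,"z":0,"ax":0,"ay":0,"az":0,"gripper":1}
    - {"x":0,"y":-2,"z":0,"ax":0,"ay":0,"az":0,"gripper":1}
    - {"x":0,"y":0,"z":0,"ax":0,"ay":0,"az":0,"gripper":1}

```text
clock: 13.8
position: [561.9, 52.4, 155.8]
ee_rot: [1.0, 0.003, 0.0, -0.0]
contact_force: [-0.2, -0.2, 0.8]
gripper_width: -0.4
grasp_force: 0.0
```

```bash
python3 - <<'E'
from h import *
im,_=arm.get_image('top'); im,P=cloud('top','pics/t7.png'); ims,S=cloud('side'); s=arm.read_state(); print(s['position'].round(1))
for nm,P in(('top',P),('side',S)):
    Q=P.reshape(-1,3); Q=Q[(np.abs(Q[:,0]-562)<40)&(np.abs(Q[:,1]+236)<40)]; T=Q[(Q[:,2]>78)&(Q[:,2]<100)]
    print(nm,'sleeve',len(T),np.percentile(T[:,2],90) if len(T) else '',((T[:,:2].min(0)+T[:,:2].max(0))/2).round(),(T[:,:2].max(0)-T[:,:2].min(0)).round())
P=_ if False else np.asarray(cloud('top')[1]); i=im.astype(int)
yel=(i[...,0]>110)&(i[...,1]>90)&(i[...,2]<80)&(P[...,2]>105)&(P[...,2]<128)
D=P[yel]; D=D[(D[:,1]>-140)&(D[:,1]<110)]
print('door',len(D),cv2.minAreaRect(D[:,:2].astype(np.float32)),D[D[:,1].argmax()].round(),D[D[:,1].argmin()].round())
cv2.imwrite('pics/f7.png',cv2.hconcat([cv2.resize(im[140:290,270:490,::-1],(396,270)),cv2.resize(ims[80:260,230:450,::-1],(396,324))[:270]]))
E
```

```text
[561.5  48.7 155.5]
top sleeve 111 86.887116112218 [ 563. -233.] [33. 33.]
side sleeve 126 89.44677390847949 [ 562. -234.] [33. 37.]
door 348 ((507.1121826171875, -69.11799621582031), (131.76364135742188, 12.471768379211426), 42.48231887817383) [551. -22. 121.] [ 461. -116.  118.]
```

View pics/f7.png

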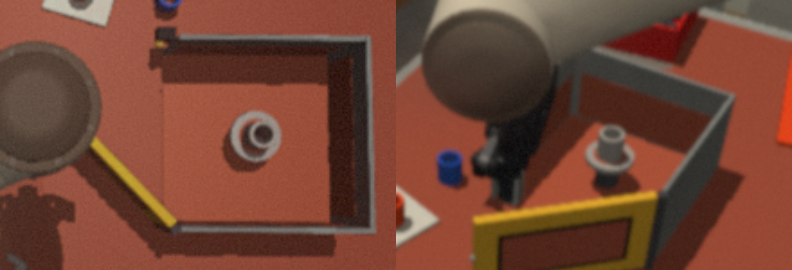

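The picture shows the sleeve upright on the stand (left half (262,133), right half (610,140)). It measures (563,-233) against the stand at (562,-235), with its top at z ≈ 87. The door is still open at about 0.74 rad, hinge near (459,-114). Fingers are shut and outside the door, so I'll lower to real z ≈ 75 and push along the arc.

>>> send_rows:
  targets:
    - {"x":0,"y":0,"z":2.5,"ax":0,"ay":0,"az":0,"gripper":1}
    - {"x":0,"y":0,"z":3,"ax":0,"ay":0,"az":0,"gripper":1}
    - {"x":0,"y":0,"z":3,"ax":0,"ay":0,"az":0,"gripper":1}
    - {"x":0,"y":0,"z":2.2,"ax":0,"ay":0,"az":0,"gripper":1}
    - {"x":0,"y":0,"z":1,"ax":0,"ay":0,"az":0,"gripper":1}

```text
clock: 14.42
position: [559.4, 46.8, 35.2]
ee_rot: [1.0, -0.001, -0.003, 0.001]
contact_force: [0.3, -0.3, -0.7]
gripper_width: 0.1
grasp_force: 0.0
```

>>> send_rows:
  targets:
    - {"x":0.3,"y":1,"z":0,"ax":0,"ay":0,"az":0,"gripper":1}
    - {"x":0.5,"y":1.5,"z":0,"ax":0,"ay":0,"az":0,"gripper":1}
    - {"x":0.5,"y":1.5,"z":0,"ax":0,"ay":0,"az":0,"gripper":1}
    - {"x":0.5,"y":1.5,"z":0,"ax":0,"ay":0,"az":0,"gripper":1}
    - {"x":0.5,"y":1.5,"z":0,"ax":0,"ay":0,"az":0,"gripper":1}

```text
clock: 14.83
position: [587.1, -22.6, 40.9]
ee_rot: [1.0, 0.0, 0.002, -0.0]
contact_force: [-0.6, 0.8, 1.0]
gripper_width: -0.2
grasp_force: 0.6
```

>>> send_rows:
  targets:
    - {"x":0.5,"y":1.3,"z":0,"ax":0,"ay":0,"az":0,"gripper":1}
    - {"x":0.5,"y":1.2,"z":0,"ax":0,"ay":0,"az":0,"gripper":1}
    - {"x":0.5,"y":1,"z":0,"ax":0,"ay":0,"az":0,"gripper":1}
    - {"x":0.4,"y":0.8,"z":0,"ax":0,"ay":0,"az":0,"gripper":1}
    - {"x":0.2,"y":0.6,"z":0,"ax":0,"ay":0,"az":0,"gripper":1}

```text
clock: 15.25
position: [606.6, -72.0, 40.3]
ee_rot: [1.0, -0.0, 0.001, 0.0]
contact_force: [-2.5, 0.6, 7.0]
gripper_width: 0.0
grasp_force: 0.8
```

>>> send_rows:
  targets:
    - {"x":0,"y":0.6,"z":0,"ax":0,"ay":0,"az":0,"gripper":1}
    - {"x":0,"y":0.5,"z":0,"ax":0,"ay":0,"az":0,"gripper":1}
    - {"x":0,"y":0.5,"z":0,"ax":0,"ay":0,"az":0,"gripper":1}
    - {"x":0,"y":0.3,"z":0,"ax":0,"ay":0,"az":0,"gripper":1}
    - {"x":0,"y":0.2,"z":0,"ax":0,"ay":0,"az":0,"gripper":1}

```text
clock: 15.67
position: [608.0, -91.4, 40.4]
ee_rot: [1.0, 0.001, 0.002, -0.0]
contact_force: [0.2, 8.3, 7.2]
gripper_width: 0.1
grasp_force: 3.5
```

>>> send_rows:
  targets:
    - {"x":0,"y":0.2,"z":0,"ax":0,"ay":0,"az":0,"gripper":1}
    - {"x":0,"y":0.2,"z":0,"ax":0,"ay":0,"az":0,"gripper":1}
    - {"x":0,"y":0,"z":0,"ax":0,"ay":0,"az":0,"gripper":1}

```text
clock: 15.92
position: [608.2, -92.0, 40.6]
ee_rot: [1.0, 0.001, 0.003, -0.002]
contact_force: [-0.3, 14.4, 8.5]
gripper_width: 0.1
grasp_force: 6.9
```

The tool stalls at y ≈ -92 with 14 N, which matches the shut stop (-93), not the catch (-84). Retreating and measuring the door.

>>> send_rows:
  targets:
    - {"x":0,"y":-1,"z":0,"ax":0,"ay":0,"az":0,"gripper":1}
    - {"x":0,"y":-3,"z":0,"ax":0,"ay":0,"az":0,"gripper":1}
    - {"x":0,"y":-3.5,"z":-1,"ax":0,"ay":0,"az":0,"gripper":1}
    - {"x":0,"y":-3.5,"z":-1,"ax":0,"ay":0,"az":0,"gripper":1}
    - {"x":0,"y":-2,"z":-1,"ax":0,"ay":0,"az":0,"gripper":1}

```text
clock: 16.33
position: [605.2, 37.1, 68.4]
ee_rot: [1.0, 0.001, -0.001, 0.0]
contact_force: [0.4, 0.8, -0.6]
gripper_width: -0.0
grasp_force: 0.0
```

>>> send_rows:
  targets:
    - {"x":0,"y":-2,"z":-1,"ax":0,"ay":0,"az":0,"gripper":1}
    - {"x":0,"y":0,"z":0,"ax":0,"ay":0,"az":0,"gripper":1}
    - {"x":0,"y":0,"z":0,"ax":0,"ay":0,"az":0,"gripper":1}

```text
clock: 16.58
position: [605.7, 55.6, 78.6]
ee_rot: [1.0, 0.001, 0.0, -0.0]
contact_force: [-0.0, -0.2, -0.7]
gripper_width: 0.6
grasp_force: 0.0
```

```bash
python3 - <<'E'
from h import *
im,P=cloud('top','pics/t8.png'); i=im.astype(int); s=arm.read_state(); print(s['position'].round(1),s['contact_force'].round(1))
yel=(i[...,0]>110)&(i[...,1]>90)&(i[...,2]<80)&(P[...,2]>105)&(P[...,2]<128)
D=P[yel]; D=D[(D[:,1]>-150)&(D[:,1]<60)]
print('door',len(D),cv2.minAreaRect(D[:,:2].astype(np.float32)),np.polyfit(D[:,0],D[:,1],1))
W=P[255:272,365:480].reshape(-1,3); W=W[(W[:,2]>112)&(W[:,2]<128)&(W[:,0]<465)]; print('near wall x vs y slope',np.polyfit(W[:,1],W[:,0],1),len(W))
F=P[155:170,365:470].reshape(-1,3); F=F[(F[:,2]>112)&(F[:,2]<128)&(F[:,0]>660)]; print('far wall',np.polyfit(F[:,1],F[:,0],1),len(F))
Q=P.reshape(-1,3); Q=Q[(np.abs(Q[:,0]-562)<40)&(np.abs(Q[:,1]+236)<40)]; T=Q[(Q[:,2]>78)&(Q[:,2]<100)]
print('sleeve',len(T),((T[:,:2].min(0)+T[:,:2].max(0))/2).round(),(T[:,:2].max(0)-T[:,:2].min(0)).round())
cv2.imwrite('pics/t8c.png',cv2.resize(im[140:290,270:490,::-1],None,fx=3,fy=3))
E
```

```text
[605.1  54.6  78. ] [ 0.3 -0.1 -0.3]
door 591 ((566.285888671875, -119.01516723632812), (11.71827220916748, 209.7754364013672), 88.0844497680664) [-3.35094868e-02 -9.99160667e+01]
near wall x vs y slope [2.05940265e-02 4.55509050e+02] 404
far wall [9.73561018e-03 6.76423736e+02] 357
sleeve 110 [ 562. -233.] [33. 33.]
```

View pics/t8c.png

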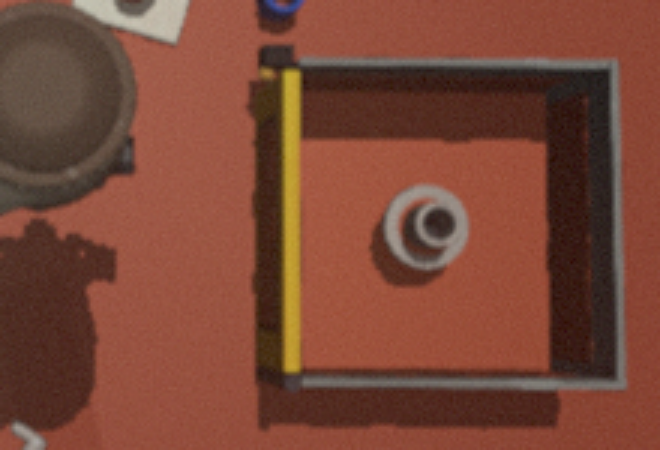

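Both the picture and the numbers show the door flush in the front opening, with its line past parallel to the guard walls (angle ≈ 0). The sleeve is upright on the stand at (562,-233), and the robot touches nothing. Handing in.

```bash
python3 -c "
from bench import arm
print(arm.job_done())"
```

```text
the job is handed in; nothing more can be done
None
```

The short bare sleeve matching the pattern stands upright on the stand (measured within about 3 mm of its centre), the yellow door is shut against its stop, and the job is handed in at about 17 s; the hand-in returned no verdict.

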